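# Load a slide tray into the slide scanner

### The arm

A 7-joint arm with a two-finger parallel gripper is mounted at the origin on a cart in front of the work surface, level with it; the furniture and walls round the work are solid. World frame = base frame: x ahead of the robot, y to its left, z up, the work surface at z = 0. Lengths are in m, angles in rad, forces in N, time in s.
With the tool pointing down it reaches from about 0.4 to 0.85 m from the base axis. Payload 6.9 kg.
Tool frame: the origin (TCP) lies at the very end of the fingers, on their centre line; the grasp point (between the pads) lies 19 mm behind it; z points along the fingers, y is the direction in which the jaws open and shut (so a half turn about z gives the same grasp; the last joint's range is limited). The gripper opens to 85 mm and grips with 20 to 120 N. Pads are 22 mm wide; open, the fingers measure 114 mm over their backs; the gripper's body (76 mm by 85 mm) begins 54 mm behind the grasp point. The pads swing forward as they close: fully open they stand 13 mm farther back than shut.
Start: joints at [1.254, 0.507, -0.238, 1.5, 0.126, 1.149, -0.155], TCP at [0.256, -0.57, 0.231] pointing down, gripper open.
Joint ranges: [-3.08, 3.08], [-0.24, 2.05], [-1.43, 1.35], [0, 2.5], [-1.52, 4.66], [0.17, 1.96], [-2.89, 2.89]. Speed limits (rad/s): [2.39, 2.39, 3.14, 3.14, 3.14, 3.14, 3.14].

### API

Orientations are given as a unit quaternion [x, y, z, w].
In Python, from bench import env gives the robot as it stands.
- The arm moves only by the tool arm_command, never from a script. Its argument "commands" is a list of rows, each an object of numbers: "dx", "dy", "dz": the shift along the tool's x, y, z in mm; "roll": the turn about the tool's z in degrees; "grip": the opening in per cent of the stroke, from 0 (shut) to 100 (fully open). In form: [{"dx": .., "dy": .., "dz": .., "roll": .., "grip": ..}, ...]. A call has 1 to 8 rows; each row is the pose to reach, as a shift and turn from the pose measured when the call began, along the tool's axes at that moment; what a row does not reach only later rows make up. A row lasts 1/10 s, in which the tool goes at most 50 mm and 8.59 degrees, less where a joint would pass 70% of its speed; a pose out of reach is approached as far as the arm can. A call with a gripper value outside its range is refused whole. The fingers move at their own pace and stop on an object; "squeeze" is the grip in N (left out, the last holds). Time passes only in rows, so rows that repeat a pose let the fingers close. It gives the time, the measured TCP pose, the force and the opening at its end, in the units of the state.
- env.get_state(): the state, without advancing time (a new reading comes with each control period).
- env.snapshot(name): name is "side" or "top" or "wrist"; returns the picture (480x640x3 uint8, blue, green, red); there is no depth.
- env.camera_params(name): a dict with "K" (3x3 intrinsics, pixels), "extrinsics" (4x4, takes a point from camera to world coordinates). Camera axes: x right, y down, z forward; pixel columns grow to the right and rows downward; lengths in m; the calibration is good to about 2 mm. A picture is of the moment at which its call begins: read the wrist's pose just before it. camera_params takes no time and is no camera call; for the wrist camera it gives the pose at the moment of the call.
- env.hand_in(): hands the job in, once; it reports no verdict.
Trained networks look in the newest picture that a camera, given by its name, has taken for a name from the list of things; names that differ only in an ending like _2 or _b are one class to them, and where a whole thing is asked for, a point or a joint stands for the part that bears it (a point fixed in the world has none). Each returns a list of dicts, best first, with "score" (0 to 1); they miss things now and then, are a little off and sometimes report something else, mostly with a low value. They report only what shows in the picture. A call takes as long as a camera call.
- env.boxes_of(name, camera): "xyz" ([x, y, z] in m, in world coordinates, good to about 4 mm: the middle of the surface that is visible of it).
- env.cut_out(name, camera): "mask" (480x640 bool, what is visible of it).
The state is a dict: "time": time; "qpos": joint angles; "joint_vel": joint speeds; "tau": joint torques, N m; "ee_pos": TCP position; "tcp_rot": TCP orientation; "wrist_force": force on the tool from outside, world axes, zero at the start; "wrist_torque": the same for the moment, N m; "grip_width": finger opening in m.
Only numpy, scipy, OpenCV 4.12 (cv2) and the standard library are available. Lean on these libraries where they do the work, as an engineer would, in place of code of your own. Each camera call takes 0.05 s, during which the arm holds its last target.

### The job

Load the slide tray into the scanner: push it along the loading shelf until its tongue is fully home under the retaining lip at the far end of the well, then press its near end down until the spring catch snaps over it and the tray lies flat and locked in the well. Let go of it and leave the things lying round the scanner where they are.

Things in the scene. Friction and masses are not known exactly. Their poses are not given: they have to be found in the camera images.
- scanner: Fixed white benchtop slide scanner, 285 mm long, 136 mm wide. Origin: centre of its underside, on the bench; x points from its near end (loading shelf) to its far end (rear housing, 108 mm high, x +85 to +150 mm), y left, z up. Between shelf and housing lies the well: x -28 to +85 mm, floor 30 mm above the bench, 96 mm wide
- shelf_edge (a point): Middle of the edge where the flat loading shelf ends and the well begins, on the shelf's surface: 48 mm above the bench, 18 mm above the well floor, 113 mm before the far wall of the well. The shelf runs 107 mm back from it, 136 mm wide. The well's side rails, 59 mm above the bench, reach 38 mm back along the shelf, at least 96 mm apart. Axes as the scanner's
- lip_edge (a point): Middle of the lower front edge of the steel retaining lip at the far end of the well: 10 mm before the far wall, 9 mm above the well floor. The lip is 92 mm wide, 5 mm thick and overhangs the last 10 mm of the well. Axes as the scanner's
- catch (a joint): Spring catch in the near wall of the well: a steel nose 36 mm wide, bevelled above, flat below, 5.5 mm out of the wall, 8 to 16 mm above the well floor. 0 = fully out (free or snapped), up to 0.008 m as it is pushed into the wall. Pressing the tray past it takes about 6 to 15 N down on the thumb rest; then the nose springs into the slot in the tray's near face and holds it down
- catch_nose (a point): Tip of the catch's nose, under the shelf edge
- slide_tray: Loose aluminium tray, 0.35 kg, with three glass slides; body 96 mm long (x), 90 wide (y), 16 high. Origin: centre of its underside; x points to its tongue, z up. 110 mm long with the tongue, too long to drop straight in past the lip. Starts flat on the shelf, tongue ahead, square between the rails, fore part out over the well. Seated, its underside lies on the well floor
- tray_tongue (a point): Middle of the tip of the tray's tongue, at its underside (tray x +62 mm, z 0). The tongue is 64 mm wide, 6 mm thick and sticks out 14 mm from the foot of the tray's far face. Axes as the tray's
- tray_push_face (a point): Middle of the tray's near face, 8 mm above its underside (tray x -48 mm), the face to push. A slot for the catch, 44 mm wide, lies in it 6 to 17 mm above the underside. Pushed on some 15 to 35 mm, the tray tips tongue down onto the well floor and leans on the shelf edge until this face has passed that edge (about 4 mm before the tongue meets the far wall). Axes as the tray's
- tray_thumb (a point): Middle of the top of the black thumb rest on the tray's near end, where to press down: tray x -41 mm, 27 mm above the tray's underside. The rest is 14 mm (x) by 48 mm; its near side is flush with the near face. 57 mm above the bench when the tray is seated. Axes as the tray's
- stain_box: bystander: closed grey slide storage box, 94 x 118 x 37 mm, on the bench to the right of the scanner; origin at the centre of its underside
- petri: bystander: petri dish, 90 mm across, 15 mm high, on the bench left of the scanner's near end; origin at the centre of its underside
- forceps: bystander: steel forceps, 132 mm long, 9 mm high, lying on the bench to the left; origin at the centre of its underside
- slide_box: bystander: small clear slide box, 36 x 78 x 23 mm, on the bench to the left; origin at the centre of its underside

How it is judged:
By the outcome, as a careful person would: the job done as asked, in the order asked, and still so for the second after the job is handed in, with the robot touching nothing.
It also fails if it takes over 38 s, if anything falls off the work surface, if the arm or the gripper's body presses on something with over 40 N, if the wrist force passes 120 N, or if a joint passes its speed limit or range.

## Working session

There is one attempt and no reset: what is moved stays moved. The work goes in short steps, Python scripts to look and compute and a tool call to move; the robot and the scene stay as the last step left them, time stands still between calls to the robot, and variables do not carry over. Pictures are saved under pics/ and viewed, and the job is handed in when it is done.

Besides the shell and the picture viewer there is one more tool, called after ">>>" as name(argument=value, ...), one argument or row to a line, values as JSON. arm_command: Moves the arm, as the interface text tells. Its arguments: {"type":"object","properties":{"commands":{"type":"array","items":{"type":"object","properties":{"dx":{"type":"number"},"dy":{"type":"number"},"dz":{"type":"number"},"roll":{"type":"number"},"grip":{"type":"number"}}}},"squeeze":{"type":"number"}},"required":["commands"]}

```bash
ls; mkdir -p pics; cat > h.py <<'E'
import numpy as np, cv2
from bench import env
from scipy.spatial.transform import Rotation as R
def snap(c,n):
    im=env.snapshot(c); cv2.imwrite(f'pics/{n}.png',im); return im
def ray(c,u,v,z):
    p=env.camera_params(c);K=np.array(p['K']);T=np.array(p['extrinsics'])
    d=T[:3,:3]@np.linalg.inv(K)@[u,v,1];o=T[:3,3];return o+d*(z-o[2])/d[2]
def proj(c,P):
    p=env.camera_params(c);K=np.array(p['K']);T=np.array(p['extrinsics'])
    q=np.linalg.inv(T)@np.append(P,1);q=K@q[:3];return q[:2]/q[2]
def st():
    s=env.get_state();print({k:np.round(s[k],4).tolist() for k in ['time','qpos','ee_pos','tcp_rot','wrist_force','grip_width']});print(R.from_quat(s['tcp_rot']).as_matrix().round(3).tolist());return s
E
python3 - <<'E'
from h import *
st()
for c in ['side','top','wrist']:
    snap(c,c+'0'); 
for c in ['top','side']:
    p=env.camera_params(c);print(c,np.round(p['K'],1).tolist(),np.round(p['extrinsics'],3).tolist())
for n in ['scanner','slide_tray','tray_thumb','tray_push_face','tray_tongue','shelf_edge','lip_edge']:
  for c in ['top','side']:
    print(n,c,[(np.round(d['xyz'],4).tolist(),round(d['score'],2)) for d in env.boxes_of(n,c)[:2]])
E
```

```text
pics
{'time': 0.0, 'qpos': [1.2535, 0.5083, -0.2375, 1.5011, 0.1257, 1.1489, -0.1548], 'ee_pos': [0.2562, -0.5695, 0.2304], 'tcp_rot': [0.9777, 0.2098, -0.0002, -0.0009], 'wrist_force': [0.0449, -0.5861, 0.4159], 'grip_width': 0.0849}
[[0.912, 0.41, -0.001], [0.41, -0.912, 0.002], [-0.0, -0.002, -1.0]]
top [[502.3, 0.0, 316.6], [0.0, 502.3, 236.4], [0.0, 0.0, 1.0]] [[0.015, -0.987, 0.162, 0.308], [-1.0, -0.019, -0.024, -0.17], [0.027, -0.162, -0.986, 1.049], [0.0, 0.0, 0.0, 1.0]]
side [[562.6, 0.0, 328.9], [0.0, 562.6, 244.0], [0.0, 0.0, 1.0]] [[0.823, -0.248, 0.511, -0.013], [-0.567, -0.323, 0.757, -0.953], [-0.023, -0.913, -0.407, 0.504], [0.0, 0.0, 0.0, 1.0]]
scanner top []
scanner side [([0.5574, -0.3044, 0.0438], 0.8)]
slide_tray top [([0.4862, -0.2158, 0.0628], 0.74)]
slide_tray side [([0.4801, -0.2313, 0.0673], 0.76)]
tray_thumb top [([0.4822, -0.2178, 0.0603], 0.89)]
tray_thumb side [([0.484, -0.2268, 0.0651], 0.64)]
tray_push_face top [([0.4863, -0.2173, 0.0606], 0.72)]
tray_push_face side [([0.488, -0.2308, 0.0605], 0.93), ([0.5569, -0.3043, 0.0484], 0.62)]
tray_tongue top [([0.484, -0.2149, 0.0624], 0.95), ([0.5741, -0.2613, 0.0543], 0.6)]
tray_tongue side [([0.484, -0.23, 0.0631], 0.81)]
shelf_edge top [([0.5725, -0.2599, 0.0522], 0.61)]
shelf_edge side [([0.5609, -0.3029, 0.0495], 0.93)]
lip_edge top [([0.5727, -0.2626, 0.0515], 0.64)]
lip_edge side [([0.5594, -0.305, 0.0466], 0.73)]
```

View pics/top0.png

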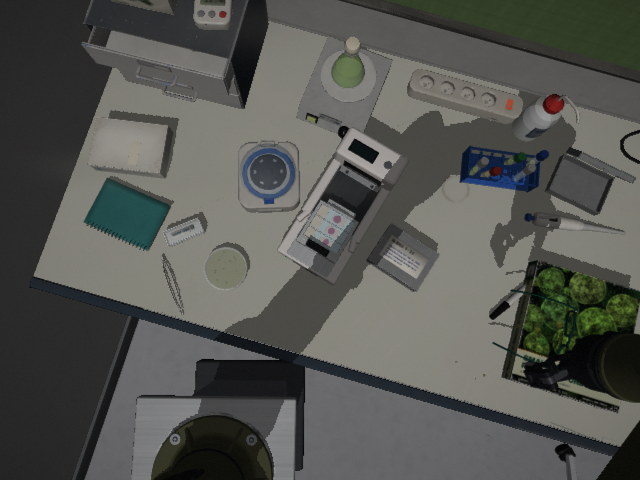

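View pics/side0.png

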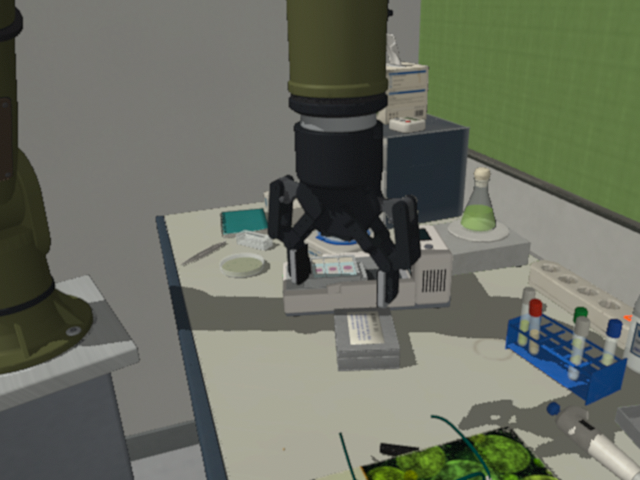

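View pics/wrist0.png

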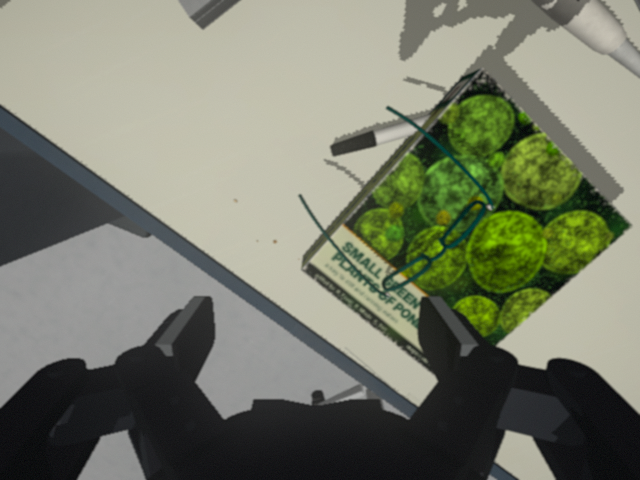

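Top view: the scanner stands upright in the middle of the picture at about (343,205), housing at the upper right. The tray is at about (332,228). Zooming in to get corner pixels.

```bash
python3 - <<'E'
import cv2
im=cv2.imread('pics/top0.png')[120:300,260:420]
im=cv2.convertScaleAbs(im,alpha=1.4,beta=15)
im=cv2.resize(im,None,fx=3.33,fy=3.33,interpolation=cv2.INTER_CUBIC);cv2.imwrite('pics/top0z.png',im);print(im.shape)
E
```

```text
(599, 533, 3)
```

View pics/top0z.png

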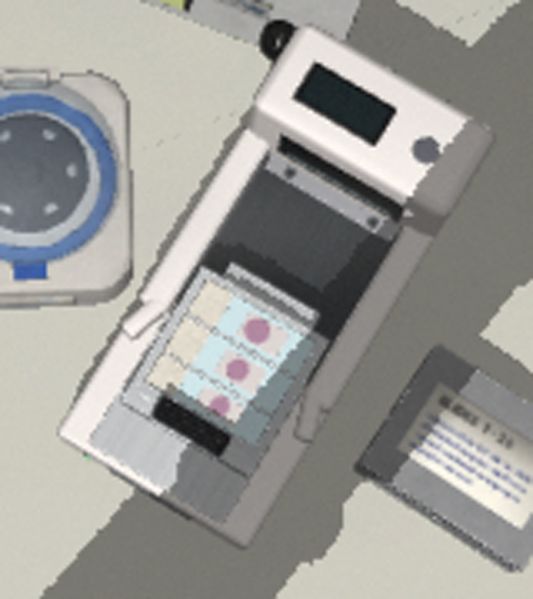

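```bash
cat > fit.py <<'E'
from h import *
from scipy.optimize import least_squares
def fit(cam,pts,x0):
    p=env.camera_params(cam);K=np.array(p['K']);Ti=np.linalg.inv(np.array(p['extrinsics']))
    uv=np.array([a[0] for a in pts],float);P=np.array([a[1] for a in pts],float)
    def f(x):
        c,s=np.cos(x[2]),np.sin(x[2])
        W=np.c_[x[0]+c*P[:,0]-s*P[:,1],x[1]+s*P[:,0]+c*P[:,1],P[:,2],np.ones(len(P))]
        q=(Ti@W.T)[:3];q=K@q;return ((q[:2]/q[2]).T-uv).ravel()
    r=least_squares(f,x0,loss='soft_l1',f_scale=1);return r.x,f(r.x).reshape(-1,2)
E
python3 - <<'E'
from fit import *
z=lambda u,v:(u/3.33+260-.35,v/3.33+120-.35)
sc=[(z(62,435),(-.135,.068,.048)),(z(245,547),(-.135,-.068,.048)),
    (z(262,160),(.075,.046,.044)),(z(384,239),(.075,-.046,.044)),
    (z(300,24),(.15,.068,.108)),(z(495,130),(.15,-.068,.108))]
x,r=fit('top',sc,[.57,-.26,-.5]);print(x.round(4),np.degrees(x[2]),r.round(1).tolist())
tr=[(z(162,393),(-.034,.024,.075)),(z(230,437),(-.034,-.024,.075)),(z(222,455),(-.048,-.024,.075)),(z(153,410),(-.048,.024,.075)),
 (z(230,262),(.062,.032,.054)),(z(318,315),(.062,-.032,.054)),(z(122,402),(-.048,.045,.064)),(z(243,478),(-.048,-.045,.064))]
t,r=fit('top',tr,[.5,-.22,-.5]);print(t.round(4),np.degrees(t[2]),r.round(1).tolist())
c,s=np.cos(x[2]),np.sin(x[2]);d=t[:2]-x[:2];print('tray in scanner',c*d[0]+s*d[1],-s*d[0]+c*d[1])
E
```

```text
[ 0.5272 -0.2385 -0.5241] -30.031347274956246 [[-2.9, -0.5], [0.4, 0.8], [-0.7, 2.0], [1.0, 0.6], [-0.3, -3.5], [1.0, -0.9]]
[ 0.4823 -0.215  -0.5246] -30.058177793585745 [[-0.1, 0.5], [0.4, -0.2], [-0.8, 0.5], [-1.1, 1.4], [0.3, -0.4], [1.0, -0.3], [-0.9, -0.8], [1.8, -0.3]]
tray in scanner -0.050539876859601776 -0.002164568007742746
```

>>> arm_command(
  commands=[
    {"dx":38,"dy":-37,"dz":0,"roll":7,"grip":0},
    {"dx":76,"dy":-75,"roll":14,"dz":0,"grip":0},
    {"dx":114,"dy":-112,"roll":22,"dz":0,"grip":0},
    {"dx":152,"dy":-150,"roll":30,"dz":0,"grip":0},
    {"dx":190,"dy":-187,"roll":38,"dz":0,"grip":0},
    {"dx":228,"dy":-225,"roll":46,"dz":0,"grip":0},
    {"dx":266,"dy":-262,"roll":54.2,"dz":0,"grip":0},
    {"dx":304,"dy":-300,"roll":54.2,"dz":0,"grip":0},
  ],
)

```text
time: 1.65
ee_pos: [0.3976, -0.2059, 0.2317]
tcp_rot: [0.965, -0.261, 0.001, 0.0]
wrist_force: [1.0, -0.5, -0.0]
grip_width: 0.0002
```

```bash
python3 - <<'E'
from h import *
st()
p=env.camera_params('wrist');print(np.round(p['extrinsics'],3).tolist(),np.round(p['K'],1).tolist());snap('wrist','w1')
E
```

```text
{'time': 1.65, 'qpos': [0.5428, 0.231, -0.1505, 1.9405, 0.0421, 0.9718, -1.7271], 'ee_pos': [0.3976, -0.2059, 0.2317], 'tcp_rot': [0.9652, -0.2613, 0.0006, 0.0003], 'wrist_force': [1.0165, -0.516, -0.0434], 'grip_width': 0.0002}
[[0.863, -0.505, 0.001], [-0.505, -0.863, -0.001], [0.001, 0.0, -1.0]]
[[-0.505, -0.829, -0.239, 0.46], [-0.863, 0.486, 0.14, -0.242], [0.0, 0.277, -0.961, 0.374], [0.0, 0.0, 0.0, 1.0]] [[344.5, 0.0, 316.1], [0.0, 344.5, 239.4], [0.0, 0.0, 1.0]]
```

View pics/w1.png

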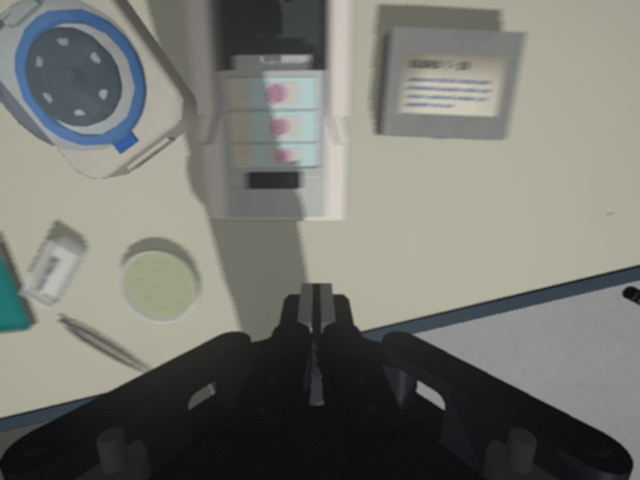

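Wrist view: shelf near edge at row ~218 (cols 208–343), thumb rest at (273,180), tray square between the rails. I zoom in to fit it.

```bash
python3 - <<'E'
import cv2
im=cv2.imread('pics/w1.png')[40:230,185:365]
im=cv2.convertScaleAbs(im,alpha=1.3,beta=10)
im=cv2.resize(im,None,fx=3,fy=3,interpolation=cv2.INTER_CUBIC);cv2.imwrite('pics/w1z.png',im)
E
```

```text
(no output)
```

View pics/w1z.png

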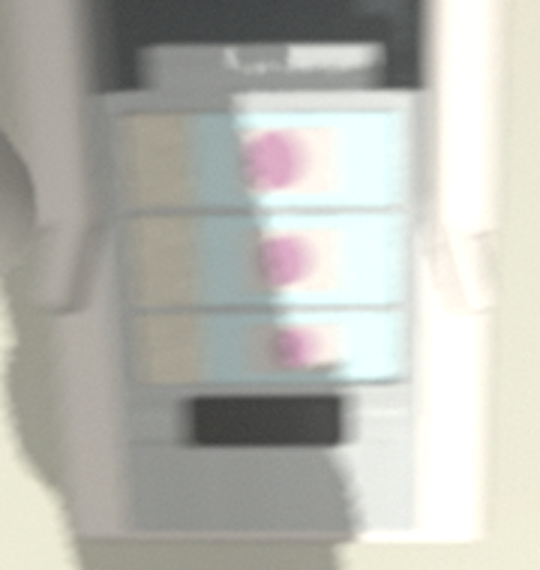

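```bash
python3 - <<'E'
from fit import *
z=lambda u,v:(u/3+185-.33,v/3+40-.33)
sc=[(z(78,538),(-.135,.068,.048)),(z(482,540),(-.135,-.068,.048))]
x,r=fit('wrist',sc,[.57,-.26,-.5]);print(x.round(4),np.degrees(x[2]),r.round(1).tolist())
tr=[(z(192,396),(-.034,.024,.075)),(z(340,395),(-.034,-.024,.075)),(z(341,445),(-.048,-.024,.075)),(z(193,446),(-.048,.024,.075)),
 (z(143,46),(.062,.032,.054)),(z(383,44),(.062,-.032,.054)),(z(104,93),(.048,.045,.064)),(z(417,92),(.048,-.045,.064))]
t,r=fit('wrist',tr,[.5,-.22,-.5]);print(t.round(4),np.degrees(t[2]),r.round(1).tolist())
c,s=np.cos(x[2]),np.sin(x[2]);d=t[:2]-x[:2];print('tray in scanner',c*d[0]+s*d[1],-s*d[0]+c*d[1])
E
```

```text
[ 0.535  -0.2297 -0.5218] -29.894417506038778 [[-2.9, 0.1], [2.8, 0.0]]
[ 0.4882 -0.2031 -0.5144] -29.472791529208394 [[-3.2, 1.0], [3.5, 1.1], [3.4, 0.9], [-2.5, 0.7], [1.6, -0.9], [-1.9, -0.7], [-2.8, -0.5], [2.5, -0.7]]
tray in scanner -0.05383593915152219 -0.0002719373120821274
```

```bash
python3 - <<'E'
from h import *
st()
p=env.camera_params('wrist');print(np.round(p['extrinsics'],3).tolist());im=snap('wrist','w2');st()
im=cv2.convertScaleAbs(im[40:230,185:365],alpha=1.3,beta=10)
im=cv2.resize(im,None,fx=3,fy=3,interpolation=cv2.INTER_CUBIC);cv2.imwrite('pics/w2z.png',im)
E
```

```text
{'time': 1.7, 'qpos': [0.5342, 0.2298, -0.162, 1.9421, 0.0389, 0.9719, -1.7336], 'ee_pos': [0.401, -0.1966, 0.2318], 'tcp_rot': [0.9667, -0.2558, 0.0008, -0.0023], 'wrist_force': [2.4878, 8.3333, 0.3475], 'grip_width': -0.0002}
[[0.869, -0.495, 0.003], [-0.495, -0.869, 0.004], [0.0, -0.005, -1.0]]
[[-0.495, -0.835, -0.239, 0.463], [-0.869, 0.475, 0.142, -0.233], [-0.005, 0.278, -0.96, 0.374], [0.0, 0.0, 0.0, 1.0]]
{'time': 1.75, 'qpos': [0.5383, 0.2306, -0.1584, 1.9409, 0.0401, 0.9723, -1.7229], 'ee_pos': [0.3999, -0.2003, 0.2318], 'tcp_rot': [0.9672, -0.254, 0.0007, -0.0014], 'wrist_force': [0.3177, -0.6706, 0.6531], 'grip_width': 0.0001}
[[0.871, -0.491, 0.002], [-0.491, -0.871, 0.002], [0.001, -0.003, -1.0]]
```

View pics/w2z.png

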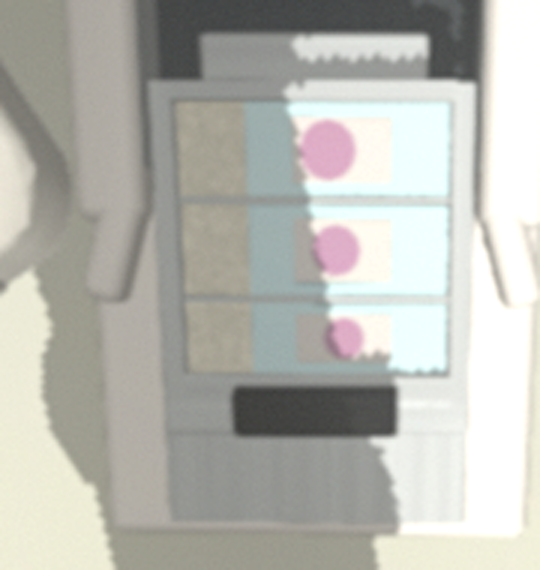

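```bash
python3 - <<'E'
from h import *
import fit as F
T=np.array([[-0.495,-0.835,-0.239,0.463],[-0.869,0.475,0.142,-0.233],[-0.005,0.278,-0.96,0.374],[0,0,0,1]])
K=env.camera_params('wrist')['K']
class E: 
    camera_params=staticmethod(lambda c:{'K':K,'extrinsics':T})
F.env=E
z=lambda u,v:(u/3+185-.33,v/3+40-.33)
sc=[(z(115,526),(-.135,.068,.048)),(z(525,534),(-.135,-.068,.048))]
x,r=F.fit('wrist',sc,[.57,-.26,-.5]);print(x.round(4),np.degrees(x[2]),r.round(1).tolist())
tr=[(z(234,388),(-.034,.024,.075)),(z(396,386),(-.034,-.024,.075)),(z(397,435),(-.048,-.024,.075)),(z(235,436),(-.048,.024,.075)),
 (z(201,36),(.062,.032,.054)),(z(428,36),(.062,-.032,.054)),(z(150,82),(.048,.045,.064)),(z(475,82),(.048,-.045,.064))]
t,r=F.fit('wrist',tr,[.5,-.22,-.5]);print(t.round(4),np.degrees(t[2]),r.round(1).tolist())
c,s=np.cos(x[2]),np.sin(x[2]);d=t[:2]-x[:2];print('tray in scanner',c*d[0]+s*d[1],-s*d[0]+c*d[1])
E
```

```text
[ 0.5299 -0.2444 -0.536 ] -30.71234535879165 [[-1.9, 0.1], [1.9, 0.0]]
[ 0.4831 -0.2169 -0.5194] -29.761102362958475 [[-1.0, 0.5], [1.2, 1.3], [0.8, 1.4], [-0.6, 0.9], [-0.6, -1.1], [0.4, -1.1], [-0.8, -0.5], [0.7, -0.4]]
tray in scanner -0.05419840645455777 -0.00022203552729052264
```

Wrist view (sharp): the tray is square between the rails with the thumb rest at zoom (316,411). Tray at about (0.4825, −0.216), yaw −30°. Next I line up behind it and lower.

>>> arm_command(
  commands=[
    {"dx":4,"dy":-14,"dz":0,"roll":0.6,"grip":0},
    {"dx":7,"dy":-27,"dz":10,"roll":0.6,"grip":0},
    {"dx":7,"dy":-27,"dz":45,"roll":0.6,"grip":0},
    {"dx":7,"dy":-27,"dz":85,"roll":0.6,"grip":0},
    {"dx":7,"dy":-27,"dz":125,"roll":0.6,"grip":0},
    {"dx":7,"dy":-27,"dz":155,"roll":0.6,"grip":0},
    {"dx":7,"dy":-27,"dz":165,"roll":0.6,"grip":0},
    {"dx":7,"dy":-27,"dz":165,"roll":0.6,"grip":0},
  ],
)

```text
time: 2.55
ee_pos: [0.419, -0.1798, 0.0661]
tcp_rot: [0.966, -0.259, -0.001, -0.002]
wrist_force: [-0.1, 0.7, 0.6]
grip_width: 0.0004
```

```bash
python3 - <<'E'
from h import *
st()
im=snap('wrist','w3')
s=st()
P=s['ee_pos'];d=np.array(P[:2])-[.4825,-.216];a=np.radians(-30);print('tcp in tray',d@[np.cos(a),np.sin(a)],d@[-np.sin(a),np.cos(a)])
snap('side','s3')
E
```

```text
{'time': 2.55, 'qpos': [0.4497, 0.4797, -0.1356, 2.1421, 0.1183, 0.528, -1.8679], 'ee_pos': [0.419, -0.1798, 0.0661], 'tcp_rot': [0.9659, -0.259, -0.0006, -0.0015], 'wrist_force': [-0.1132, 0.7294, 0.5959], 'grip_width': 0.0004}
[[0.866, -0.5, -0.0], [-0.5, -0.866, 0.003], [-0.002, -0.003, -1.0]]
{'time': 2.6, 'qpos': [0.4497, 0.4777, -0.1358, 2.1409, 0.1181, 0.5289, -1.8679], 'ee_pos': [0.4198, -0.1801, 0.0672], 'tcp_rot': [0.9659, -0.259, 0.0005, -0.0014], 'wrist_force': [-0.2911, 0.101, 0.1471], 'grip_width': 0.0002}
[[0.866, -0.5, 0.002], [-0.5, -0.866, 0.002], [0.0, -0.003, -1.0]]
tcp in tray -0.07228968332722029 -0.0002498680987845688
```

View pics/w3.png

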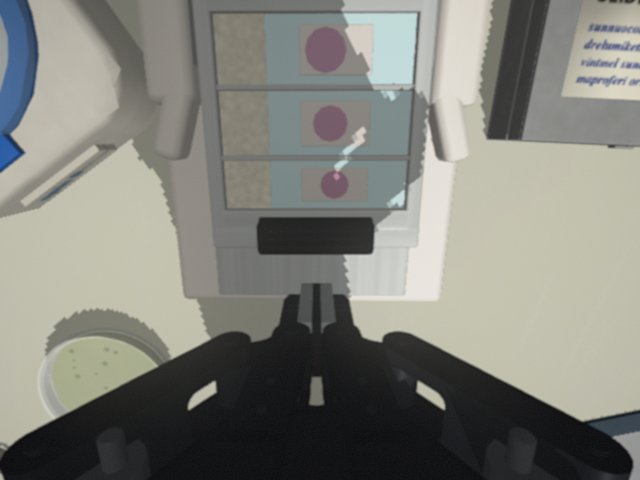

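View pics/s3.png

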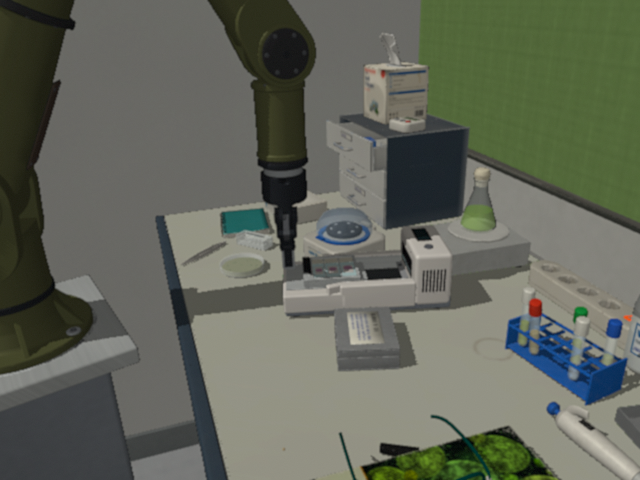

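Wrist view: closed fingertips at (316,285), thumb rest centred on (316,236), so it's aligned. Lowering to push height and starting the push.

>>> arm_command(
  commands=[
    {"dx":0,"dy":0,"dz":8,"roll":0,"grip":0},
    {"dx":0,"dy":0,"dz":14,"grip":0,"roll":0},
    {"dx":5,"dy":0,"dz":14,"grip":0,"roll":0},
    {"dx":9,"dy":0,"dz":14,"grip":0,"roll":0},
    {"dx":13,"dy":0,"dz":14,"grip":0,"roll":0},
    {"dx":17,"dy":0,"dz":14,"grip":0,"roll":0},
    {"dx":21,"dy":0,"dz":14,"grip":0,"roll":0},
    {"dx":25,"dy":0,"dz":14,"grip":0,"roll":0},
  ],
)

```text
time: 3.45
ee_pos: [0.4418, -0.1927, 0.0539]
tcp_rot: [0.966, -0.259, 0.001, -0.001]
wrist_force: [-1.3, 1.8, 1.2]
grip_width: 0.0003
```

```bash
cat >> h.py <<'E'
def loc():
    s=env.get_state();d=np.array(s['ee_pos'][:2])-[.4825,-.216];a=np.radians(-30);u=np.array([np.cos(a),np.sin(a)]);n=np.array([-u[1],u[0]])
    f=np.array(s['wrist_force']);print('t',s['time'],'s,n mm',(d@u*1e3).round(1),(d@n*1e3).round(1),'z',round(s['ee_pos'][2]*1e3,1),'Fs,Fn,Fz',(f[:2]@u).round(1),(f[:2]@n).round(1),f[2].round(1),'yaw',R.from_quat(s['tcp_rot']).as_matrix()[:,0].round(3))
E
python3 - <<'E'
from h import *
loc();snap('wrist','w4')
loc()
E
```

```text
t 3.45 s,n mm -46.9 -0.2 z 53.9 Fs,Fn,Fz -2.1 0.9 1.2 yaw [ 0.866 -0.5    0.001]
t 3.5 s,n mm -45.8 -0.1 z 53.9 Fs,Fn,Fz -1.5 0.3 0.7 yaw [ 0.866 -0.501  0.002]
```

View pics/w4.png

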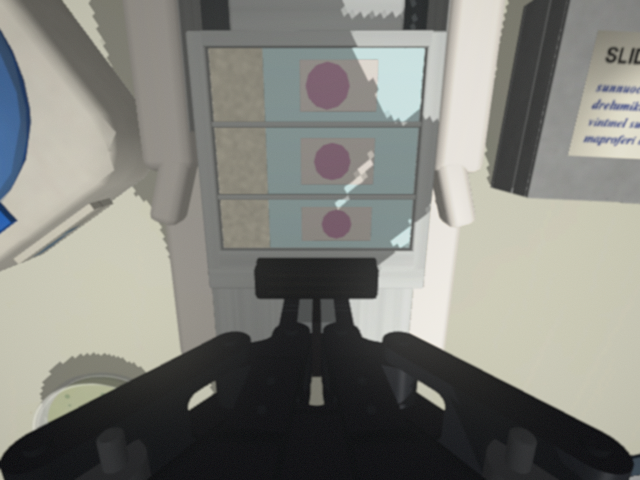

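In contact and pushing: the thumb rest is flat against the fingers, and the tray is square with drag of about 2 N. Continuing.

>>> arm_command(
  commands=[
    {"dx":4,"dy":0,"dz":0,"grip":0,"roll":0},
    {"dx":8,"dy":0,"dz":0,"grip":0,"roll":0},
    {"dx":12,"dy":0,"dz":0,"grip":0,"roll":0},
    {"dx":16,"dy":0,"dz":0,"grip":0,"roll":0},
    {"dx":20,"dy":0,"dz":0,"grip":0,"roll":0},
    {"dx":24,"dy":0,"dz":0,"grip":0,"roll":0},
    {"dx":28,"dy":0,"dz":0,"grip":0,"roll":0},
    {"dx":30,"dy":0,"dz":0,"grip":0,"roll":0},
  ],
)

```text
time: 4.3
ee_pos: [0.4693, -0.2085, 0.0541]
tcp_rot: [0.966, -0.259, 0.002, -0.001]
wrist_force: [-2.3, 1.7, 1.9]
grip_width: 0.0
```

```bash
python3 - <<'E'
from h import *
loc();snap('wrist','w5')
loc();im=snap('side','s5');cv2.imwrite('pics/s5z.png',cv2.resize(im[200:330,250:470],None,fx=3.5,fy=3.5,interpolation=2))
E
```

```text
t 4.3 s,n mm -15.2 -0.1 z 54.1 Fs,Fn,Fz -2.8 0.3 1.9 yaw [ 0.866 -0.501  0.003]
t 4.35 s,n mm -15.0 -0.1 z 54.1 Fs,Fn,Fz -1.7 -0.9 2.4 yaw [ 0.866 -0.501  0.003]
```

View pics/w5.png

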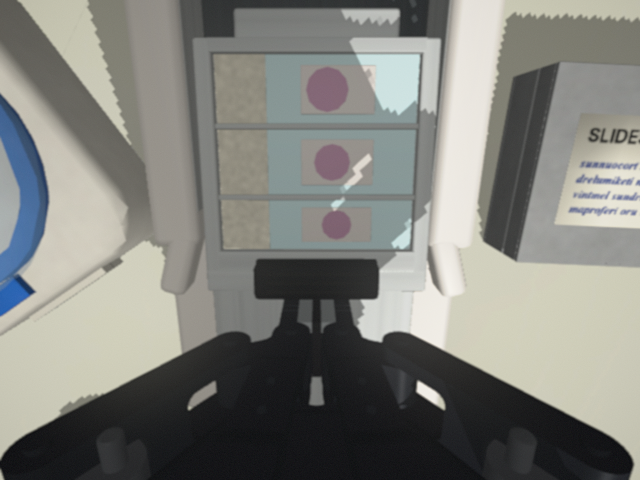

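View pics/s5z.png

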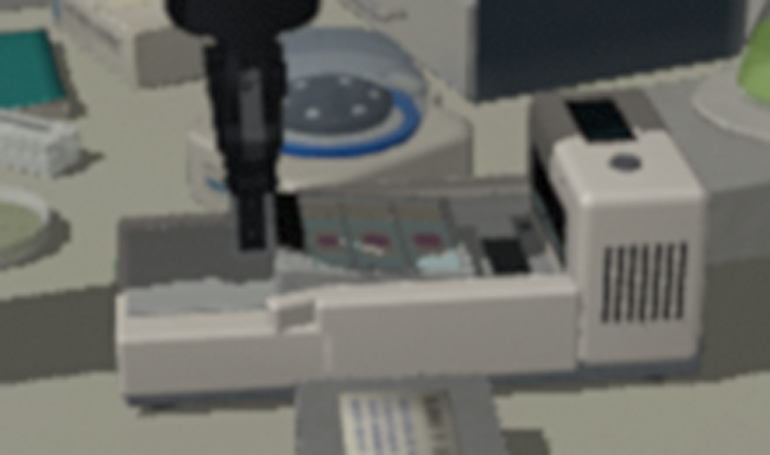

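The tray has tipped tongue-down onto the well floor as expected, and still drags at about 2–3 N. Continuing.

>>> arm_command(
  commands=[
    {"dx":4,"dy":0,"dz":0,"grip":0,"roll":0},
    {"dx":8,"dy":0,"dz":0,"grip":0,"roll":0},
    {"dx":11,"dy":0,"dz":0,"grip":0,"roll":0},
    {"dx":14,"dy":0,"dz":0,"grip":0,"roll":0},
    {"dx":17,"dy":0,"dz":0,"grip":0,"roll":0},
    {"dx":20,"dy":0,"dz":0,"grip":0,"roll":0},
    {"dx":22,"dy":0,"dz":0,"grip":0,"roll":0},
  ],
)

```text
time: 5.1
ee_pos: [0.4888, -0.2197, 0.054]
tcp_rot: [0.966, -0.259, 0.002, -0.001]
wrist_force: [-1.0, 0.7, 0.5]
grip_width: -0.0002
```

```bash
python3 - <<'E'
from h import *
loc();snap('wrist','w6')
loc();im=snap('side','s6');cv2.imwrite('pics/s6z.png',cv2.resize(im[200:330,250:470],None,fx=3.5,fy=3.5,interpolation=2))
E
```

```text
t 5.1 s,n mm 7.3 -0.1 z 54.0 Fs,Fn,Fz -1.3 0.1 0.5 yaw [ 0.866 -0.501  0.004]
t 5.15 s,n mm 7.6 -0.1 z 54.1 Fs,Fn,Fz -0.6 0.1 -0.6 yaw [ 0.866 -0.501  0.004]
```

View pics/w6.png

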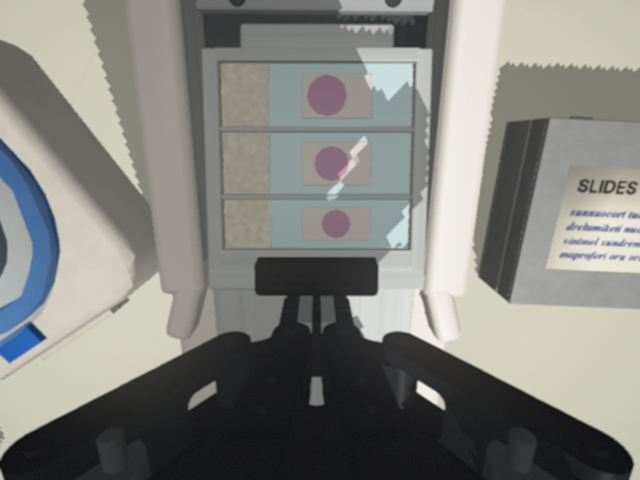

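View pics/s6z.png

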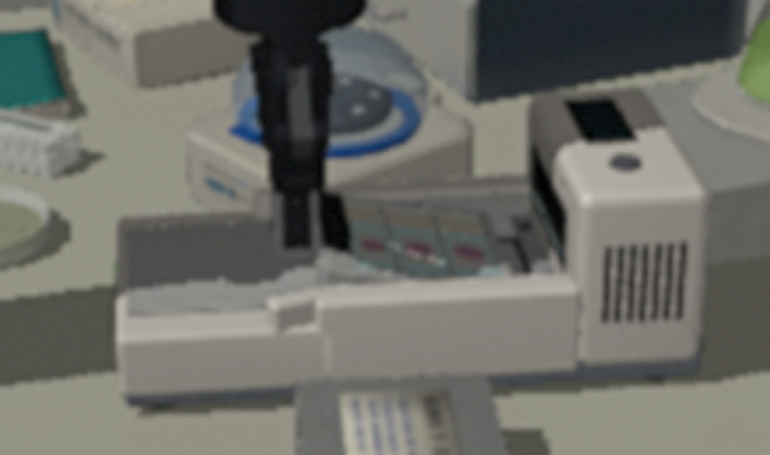

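The lip front edge is at row ~13 and the tongue tip at row ~25, just short of the lip and centred. Working out the remaining distance.

```bash
python3 - <<'E'
from h import *
a=np.radians(-30);u=np.array([np.cos(a),np.sin(a)])
f=lambda p:((p[:2]-[.4825,-.216])@u*1e3).round(1)
for n,(U,V,z) in dict(lipfront=(316,13,.041),liptopL=(316,11,.044),tip=(316,25,.036),thumbfar=(316,258,.075),thumbnear=(316,294,.075)).items(): print(n,f(ray('wrist',U,V,z)))
E
```

```text
lipfront 127.6
liptopL 127.3
tip 124.8
thumbfar 37.1
thumbnear 22.5
```

>>> arm_command(
  commands=[
    {"dx":2,"dy":0,"dz":0,"grip":0,"roll":0},
    {"dx":4,"dy":0,"dz":0,"grip":0,"roll":0},
    {"dx":6,"dy":0,"dz":0,"grip":0,"roll":0},
  ],
)

```text
time: 5.5
ee_pos: [0.4942, -0.2229, 0.054]
tcp_rot: [0.966, -0.259, 0.002, -0.001]
wrist_force: [-1.0, 0.5, -0.2]
grip_width: -0.0001
```

```bash
python3 - <<'E'
from h import *
loc();snap('wrist','w7')
loc()
E
```

```text
t 5.5 s,n mm 13.5 -0.1 z 54.0 Fs,Fn,Fz -1.1 -0.1 -0.2 yaw [ 0.866 -0.501  0.004]
t 5.55 s,n mm 14.0 -0.1 z 54.1 Fs,Fn,Fz -0.9 -0.9 -1.2 yaw [ 0.866 -0.501  0.004]
```

View pics/w7.png

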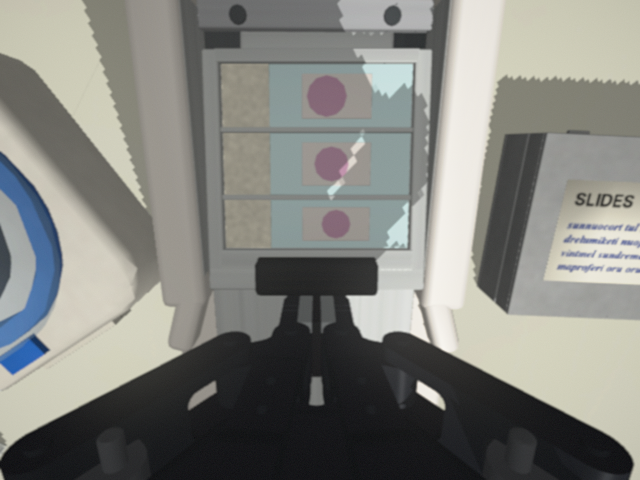

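The tongue tip has gone under the lip (lip edge at row ~30). By the estimate, about 6–7 mm is left to home, so I go in smaller steps.

>>> arm_command(
  commands=[
    {"dx":1.5,"dy":0,"dz":0,"grip":0,"roll":0},
    {"dx":3,"dy":0,"dz":0,"grip":0,"roll":0},
    {"dx":4.5,"dy":0,"dz":0,"grip":0,"roll":0},
    {"dx":5.5,"dy":0,"dz":0,"grip":0,"roll":0},
  ],
)

```text
time: 5.95
ee_pos: [0.4976, -0.2248, 0.0539]
tcp_rot: [0.966, -0.259, 0.001, -0.001]
wrist_force: [-7.0, 4.7, 6.5]
grip_width: -0.0001
```

```bash
python3 - <<'E'
from h import *
loc();snap('wrist','w8')
loc()
E
```

```text
t 5.95 s,n mm 17.5 -0.0 z 53.9 Fs,Fn,Fz -8.5 0.6 6.5 yaw [ 0.866 -0.5    0.   ]
t 6.0 s,n mm 17.5 -0.0 z 53.9 Fs,Fn,Fz -7.2 -0.4 6.0 yaw [ 0.866 -0.5    0.   ]
```

View pics/w8.png

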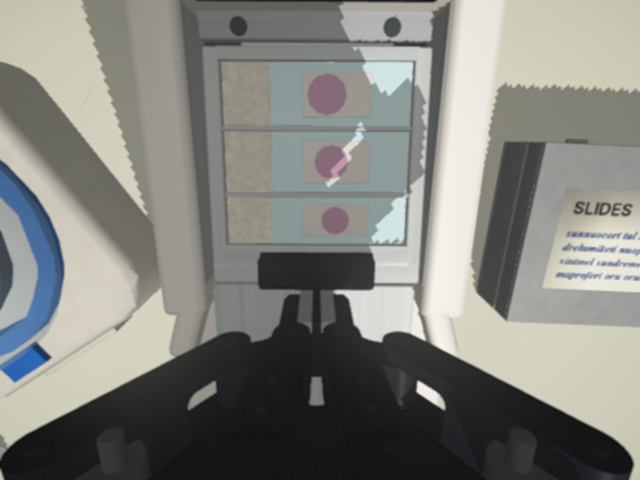

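Now there is resistance: 8.5 N back at s=17.5. The thumb rest has shrunk from 122 to 114 px, so the near end has dropped off the shelf edge. Checking from the side.

```bash
python3 - <<'E'
from h import *
loc();im=snap('side','s8');cv2.imwrite('pics/s8z.png',cv2.resize(im[225:325,280:440],None,fx=5,fy=5,interpolation=2))
im=snap('top','t8');cv2.imwrite('pics/t8z.png',cv2.resize(im[120:300,260:420],None,fx=3.33,fy=3.33,interpolation=2))
loc()
E
```

```text
t 6.0 s,n mm 17.5 -0.0 z 53.9 Fs,Fn,Fz -7.2 -0.4 6.0 yaw [ 0.866 -0.5    0.   ]
t 6.1 s,n mm 17.5 -0.1 z 54.0 Fs,Fn,Fz -8.2 0.7 3.5 yaw [ 0.866 -0.5    0.001]
```

View pics/s8z.png

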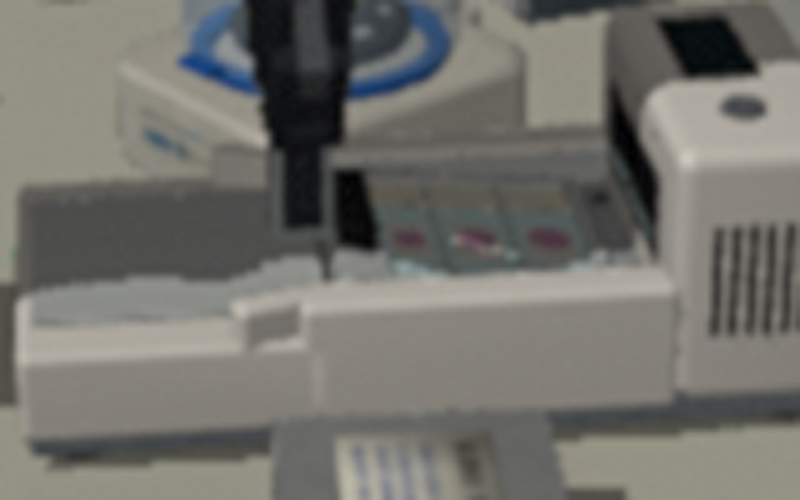

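View pics/t8z.png

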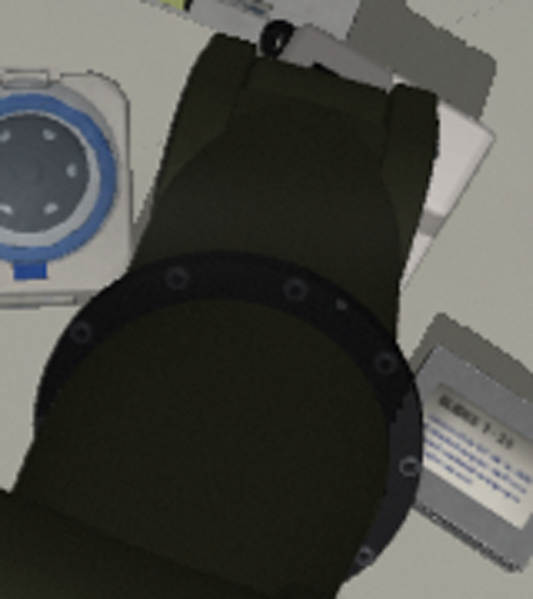

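The near end has dropped just behind the shelf edge. I push a bit harder to see whether this is the hard stop.

>>> arm_command(
  commands=[
    {"dx":2,"dy":0,"dz":0,"grip":0,"roll":0},
    {"dx":4,"dy":0,"dz":0,"grip":0,"roll":0},
    {"dx":5,"dy":0,"dz":0,"grip":0,"roll":0},
    {"dx":5,"dy":0,"dz":0,"grip":0,"roll":0},
  ],
)

```text
time: 6.5
ee_pos: [0.4977, -0.2248, 0.0536]
tcp_rot: [0.966, -0.259, -0.004, -0.002]
wrist_force: [-12.5, 7.9, 10.1]
grip_width: -0.0001
```

```bash
python3 - <<'E'
from h import *
loc();snap('wrist','w9')
loc()
E
```

```text
t 6.5 s,n mm 17.5 -0.0 z 53.6 Fs,Fn,Fz -14.8 0.6 10.1 yaw [ 0.866 -0.5   -0.009]
t 6.55 s,n mm 17.5 -0.0 z 53.5 Fs,Fn,Fz -14.3 0.7 10.0 yaw [ 0.866 -0.5   -0.009]
```

View pics/w9.png

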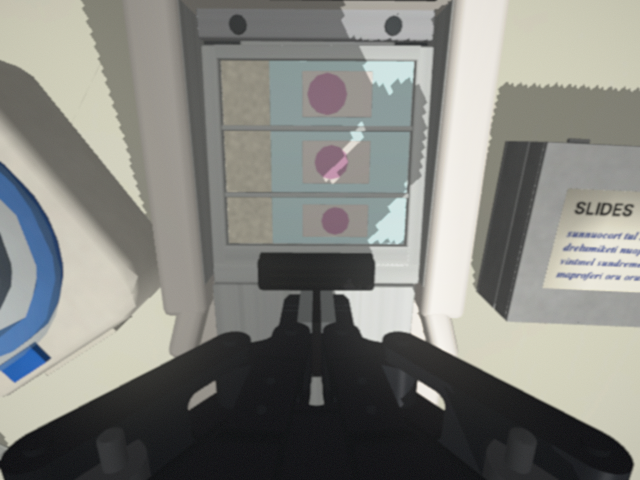

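It stalls hard at s=17.5 while force rises to 15 N, so the tongue is home against the far wall. Next: back off, lift, and move over the thumb rest.

>>> arm_command(
  commands=[
    {"dx":-3,"dy":0,"dz":0,"grip":0,"roll":0},
    {"dx":-5,"dy":0,"dz":-10,"grip":0,"roll":0},
    {"dx":-5,"dy":0,"dz":-35,"grip":0,"roll":0},
    {"dx":2,"dy":0,"dz":-42,"grip":0,"roll":0},
    {"dx":18.5,"dy":0,"dz":-42,"grip":0,"roll":0},
    {"dx":18.5,"dy":0,"dz":-30,"grip":0,"roll":0},
    {"dx":18.5,"dy":0,"dz":-30,"grip":0,"roll":0},
  ],
)

```text
time: 7.25
ee_pos: [0.5131, -0.2341, 0.0817]
tcp_rot: [0.966, -0.259, -0.005, -0.002]
wrist_force: [-1.3, 0.0, 0.2]
grip_width: -0.0003
```

```bash
python3 - <<'E'
from h import *
loc();snap('wrist','w10')
loc();im=snap('side','s10');cv2.imwrite('pics/s10z.png',cv2.resize(im[225:325,280:440],None,fx=5,fy=5,interpolation=2))
E
```

```text
t 7.25 s,n mm 35.5 -0.3 z 81.7 Fs,Fn,Fz -1.1 -0.6 0.2 yaw [ 0.866 -0.5   -0.011]
t 7.3 s,n mm 35.1 -0.3 z 82.0 Fs,Fn,Fz -0.3 0.4 -0.3 yaw [ 0.866 -0.5   -0.011]
```

View pics/w10.png

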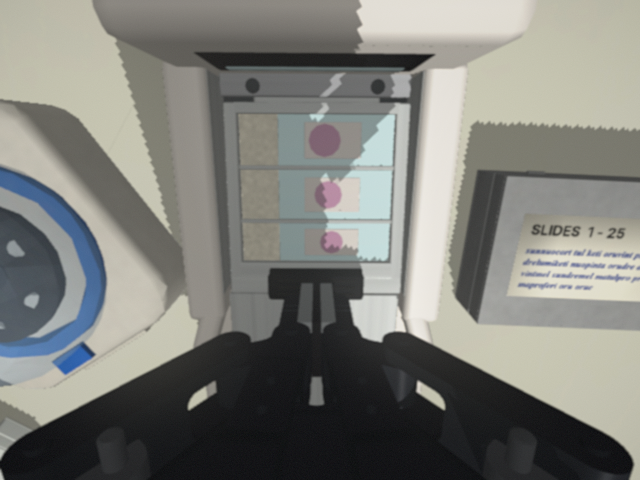

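View pics/s10z.png

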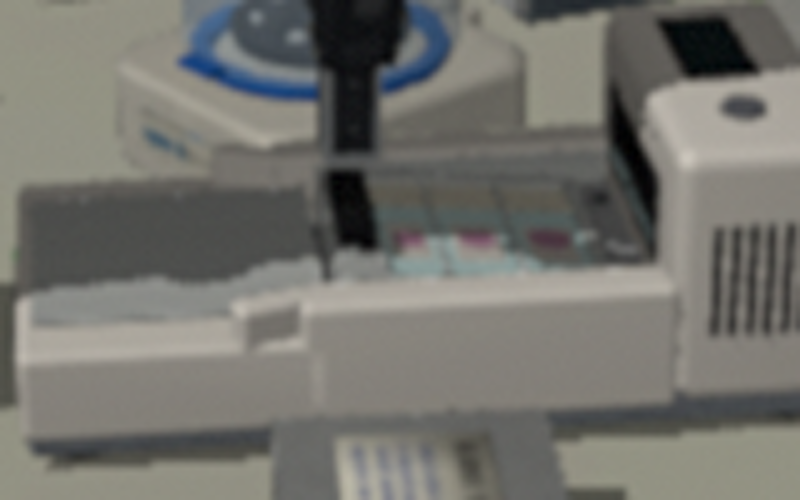

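Fingers are centred over the thumb rest (cols 270–362, mid 316), and the tray still sits behind the shelf edge. Pressing down in small steps.

>>> arm_command(
  commands=[
    {"dx":0.5,"dy":0,"dz":6,"grip":0,"roll":0},
    {"dx":0.5,"dy":0,"dz":10,"grip":0,"roll":0},
    {"dx":0.5,"dy":0,"dz":13,"grip":0,"roll":0},
    {"dx":0.5,"dy":0,"dz":15,"grip":0,"roll":0},
    {"dx":0.5,"dy":0,"dz":17,"grip":0,"roll":0},
    {"dx":0.5,"dy":0,"dz":19,"grip":0,"roll":0},
  ],
)

```text
time: 7.95
ee_pos: [0.5128, -0.2335, 0.0638]
tcp_rot: [0.966, -0.259, -0.005, -0.002]
wrist_force: [0.7, -0.1, -0.5]
grip_width: -0.0003
```

```bash
python3 - <<'E'
from h import *
loc()
E
```

```text
t 7.95 s,n mm 35.0 -0.0 z 63.8 Fs,Fn,Fz 0.7 0.3 -0.5 yaw [ 0.866 -0.5   -0.011]
```

>>> arm_command(
  commands=[
    {"dx":0,"dy":0,"dz":2,"grip":0,"roll":0},
    {"dx":0,"dy":0,"dz":4,"grip":0,"roll":0},
    {"dx":0,"dy":0,"dz":6,"grip":0,"roll":0},
  ],
)

```text
time: 8.25
ee_pos: [0.5129, -0.2335, 0.0576]
tcp_rot: [0.966, -0.259, -0.005, -0.002]
wrist_force: [-0.3, -0.4, -0.3]
grip_width: 0.0001
```

```bash
python3 - <<'E'
from h import *
loc();snap('wrist','w11')
loc();im=snap('side','s11');cv2.imwrite('pics/s11z.png',cv2.resize(im[225:325,280:440],None,fx=5,fy=5,interpolation=2))
E
```

```text
t 8.25 s,n mm 35.0 0.0 z 57.6 Fs,Fn,Fz -0.0 -0.5 -0.3 yaw [ 0.866 -0.5   -0.011]
t 8.3 s,n mm 35.0 0.0 z 57.2 Fs,Fn,Fz 0.6 0.6 -1.0 yaw [ 0.866 -0.5   -0.011]
```

View pics/w11.png

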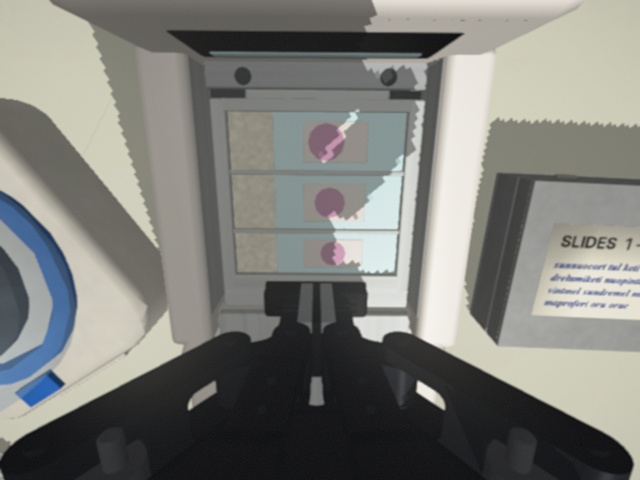

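View pics/s11z.png

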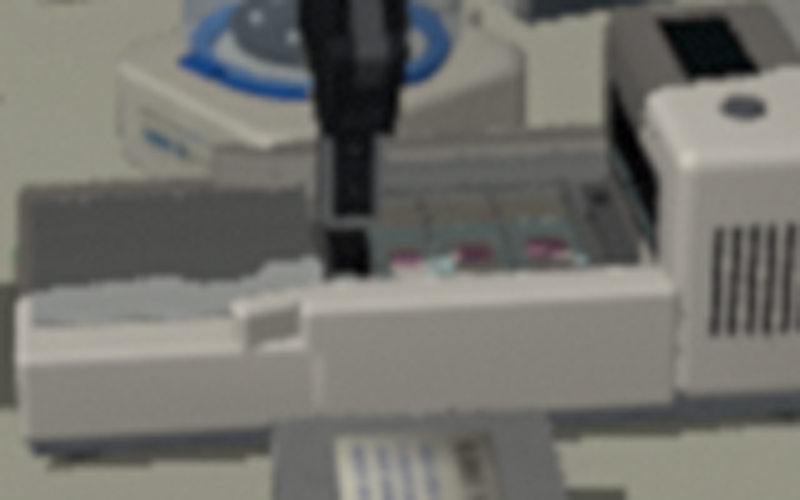

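The side view shows the tray now lower and level, with the fingers at thumb-rest height (z 57 mm). I press further to make sure it is fully down and snapped.

>>> arm_command(
  commands=[
    {"dx":0,"dy":0,"dz":2,"grip":0,"roll":0},
    {"dx":0,"dy":0,"dz":4,"grip":0,"roll":0},
    {"dx":0,"dy":0,"dz":6,"grip":0,"roll":0},
  ],
)

```text
time: 8.65
ee_pos: [0.513, -0.2336, 0.0566]
tcp_rot: [0.966, -0.259, -0.004, -0.002]
wrist_force: [-18.8, 8.2, 72.9]
grip_width: 0.0002
```

```bash
python3 - <<'E'
from h import *
loc()
E
```

```text
t 8.65 s,n mm 35.2 0.0 z 56.6 Fs,Fn,Fz -20.3 -2.3 72.9 yaw [ 0.866 -0.5   -0.009]
```

It bottoms out stiffly at z = 56.6 mm, which matches the seated thumb height of 57. Releasing straight up and away.

>>> arm_command(
  commands=[
    {"dx":0,"dy":0,"dz":-3,"grip":0,"roll":0},
    {"dx":0,"dy":0,"dz":-15,"grip":0,"roll":0},
    {"dx":0,"dy":0,"dz":-45,"grip":0,"roll":0},
    {"dx":0,"dy":0,"dz":-90,"grip":0,"roll":0},
    {"dx":-30,"dy":0,"dz":-130,"grip":0,"roll":0},
    {"dx":-70,"dy":0,"dz":-150,"grip":0,"roll":0},
    {"dx":-90,"dy":0,"dz":-160,"grip":0,"roll":0},
    {"dx":-90,"dy":0,"dz":-160,"grip":0,"roll":0},
  ],
)

```text
time: 9.45
ee_pos: [0.4348, -0.1887, 0.2194]
tcp_rot: [0.966, -0.259, -0.003, -0.002]
wrist_force: [0.2, 1.0, 0.3]
grip_width: 0.0003
```

```bash
python3 - <<'E'
from h import *
env.snapshot('top')
loc();p=env.camera_params('wrist');im=snap('wrist','w12');np.savez('w12.npz',**p)
loc();im=snap('side','s12');cv2.imwrite('pics/s12z.png',cv2.resize(im[225:325,280:440],None,fx=5,fy=5,interpolation=2))
E
```

```text
t 9.5 s,n mm -53.6 -0.2 z 218.6 Fs,Fn,Fz 0.7 -1.1 -0.0 yaw [ 0.866 -0.5   -0.007]
t 9.55 s,n mm -52.9 -0.3 z 217.9 Fs,Fn,Fz 0.3 -0.5 0.2 yaw [ 0.866 -0.5   -0.007]
```

View pics/w12.png

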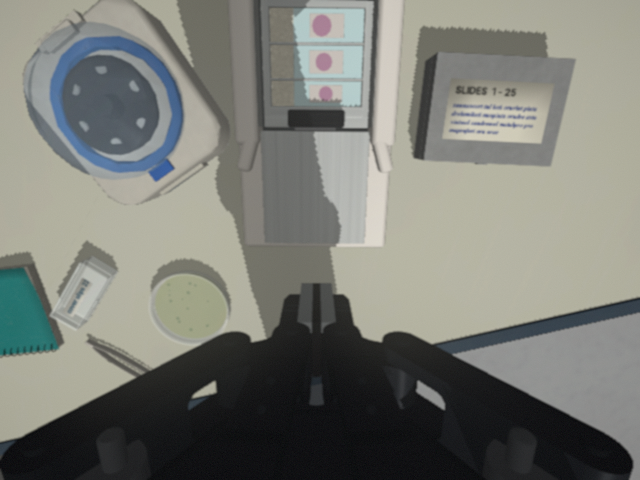

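View pics/s12z.png

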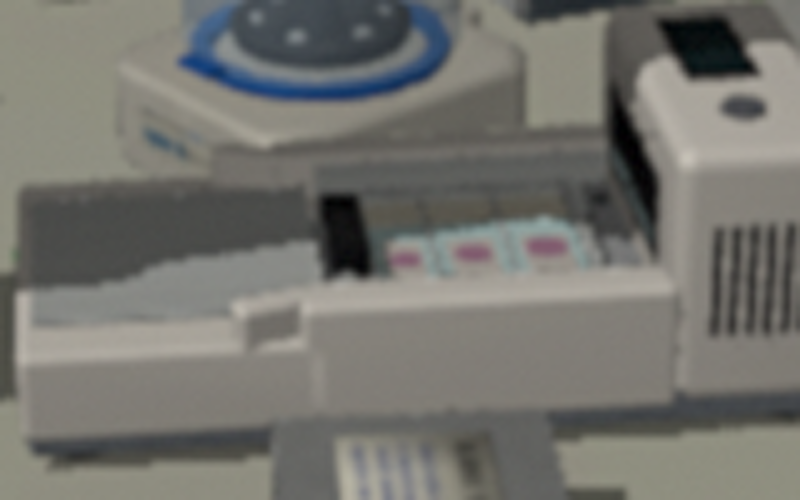

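After release the tray stays down at the same pixels as while it was pressed (thumb rest at zoom (345,235)). Now a numerical check of the thumb height and level against the prediction.

```bash
python3 - <<'E'
from h import *
a=np.radians(-30);u=np.array([np.cos(a),np.sin(a)]);n=np.array([-u[1],u[0]]);o=np.array([.4825,-.216])
z=lambda q:((q[0]-280)*5,(q[1]-225)*5)
for zz in (.057,.062,.067):
  for s in (28.5,42.5):
    print('side zoom z',zz,'s',s,[np.round(z(proj('side',np.r_[o+u*s/1e3+n*y,zz]))).tolist() for y in (.024,-.024)])
d=np.load('w12.npz');K=d['K'];Ti=np.linalg.inv(d['extrinsics'])
for zz in (.057,.062,.067):
    r=[]
    for s in (28.5,42.5):
      for y in (.024,-.024):
        q=K@(Ti@np.r_[o+u*s/1e3+n*y,zz,1])[:3];r.append((q[:2]/q[2]).round(1).tolist())
    print('wrist',zz,r)
im=cv2.imread('pics/w12.png');cv2.imwrite('pics/w12z.png',cv2.resize(im[0:180,230:410],None,fx=3.3,fy=3.3,interpolation=2))
E
```

```text
side zoom z 0.057 s 28.5 [[317.0, 194.0], [331.0, 255.0]]
side zoom z 0.057 s 42.5 [[355.0, 192.0], [371.0, 253.0]]
side zoom z 0.062 s 28.5 [[317.0, 182.0], [331.0, 242.0]]
side zoom z 0.062 s 42.5 [[355.0, 180.0], [371.0, 240.0]]
side zoom z 0.067 s 28.5 [[316.0, 169.0], [331.0, 229.0]]
side zoom z 0.067 s 42.5 [[355.0, 167.0], [371.0, 227.0]]
wrist 0.057 [[287.7, 125.8], [345.1, 125.7], [287.2, 107.9], [345.5, 107.8]]
wrist 0.062 [[287.2, 125.6], [345.5, 125.5], [286.7, 107.4], [346.0, 107.3]]
wrist 0.067 [[286.7, 125.4], [346.0, 125.3], [286.2, 106.9], [346.5, 106.8]]
```

View pics/w12z.png

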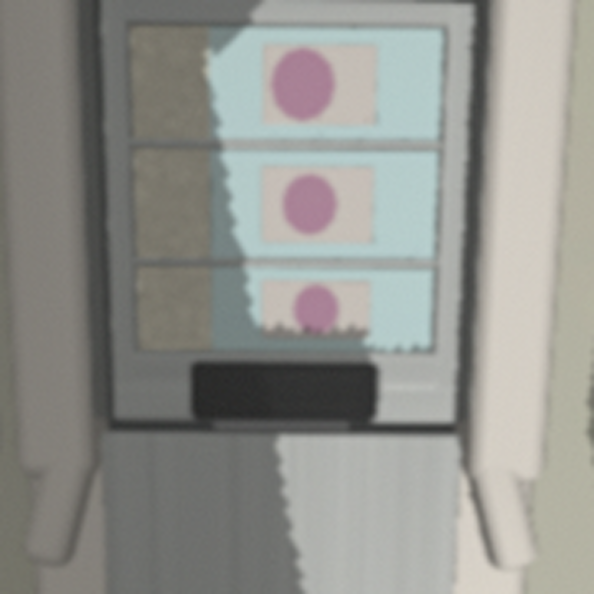

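```bash
python3 - <<'E'
from h import *
loc();print(env.hand_in());
E
```

```text
t 9.6 s,n mm -52.6 -0.3 z 217.3 Fs,Fn,Fz -0.3 0.1 0.2 yaw [ 0.866 -0.5   -0.008]
the job is handed in; nothing more can be done
None
```

The slide tray is loaded in the scanner, flat in the well with its tongue home under the lip. I handed the job in at 9.6 s with the arm clear.

**What I did:** I pushed the tray along the shelf with closed fingers until it stopped hard against the far wall. It did not move at all as the push rose from 8 N to 15 N. I then pressed the thumb rest down until it bottomed out, and lifted the arm away.

**Last checks:**
- **Height:** the pressed thumb rest stopped at 56.6 mm, against 57 mm when seated. After release, the side picture matches the prediction for 57 mm and not the 62 or 67 mm ones.
- **Fit:** the wrist picture shows an even gap along the shelf edge, and the tray did not spring back up.
- **Surroundings:** in the last wrist picture the stain box, petri dish, slide box and forceps looked undisturbed; I did not measure their positions.

**What I'm less sure of:**
- **Catch:** I did not see a force peak as it snapped, because force is only read at the end of a move. That it is locked is judged from the height and the even gap, and I did not test it by pulling up.
- **Press force:** the last press was harder than planned, with a brief 73 N on the wrist at the fingertips. That is under the 120 N wrist limit. The 40 N limit is for the arm and the gripper's body, and only the fingertips were in contact.
- **Scanner position:** my camera estimates differed by a few millimetres, so I relied on the hard stop rather than on measured distance.

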